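Stop the bench balance rocking with its levelling screw

ROBOT

A 6-joint arm with a two-finger parallel gripper is mounted at the origin on a cart in front of the work surface, level with it; the furniture and walls round the work are solid. World frame = base frame: x ahead of the robot, y to its left, z up, the work surface at z = 0. Lengths are in m, angles in degrees, forces in N, time in s.
With the tool pointing down it reaches from about 0.4 to 0.825 m from the base axis. Payload 7 kg.
Tool frame: the origin (TCP) lies midway between the tips of the shut fingers; the grasp point (between the pads) lies r.tcp_to_grasp behind it (r.tcp_to_grasp is the distance from the TCP to the grasp point, in m); x points along the fingers, y is the direction in which the jaws open and shut, and the axes are right-handed (so a half turn about x gives the same grasp; the last joint's range is limited). The gripper opens to 88 mm and grips with 3 to 60 N. Pads are 19 mm wide; open, the fingers measure 130 mm over their backs; the gripper's body (78 mm by 193 mm) begins 47 mm behind the grasp point.
Start: joints at [85.147, 20.546, 0.682, 0, -70.136, -16.507], TCP at [0.246, 0.629, 0.227] pointing down, gripper open.
Joint ranges: [-176.03, 176.03], [-82.01, 121.73], [-58.28, 71.71], [-173.87, 95.51], [-174.79, -0.11], [-173.66, 173.66]. Speed limits (degrees/s): [136.94, 136.94, 172.46, 180, 180, 180].

INTERFACE

Orientations are given as [roll, pitch, yaw] about the fixed x, y, z axes, in that order (R = Rz(yaw) Ry(pitch) Rx(roll)).
In Python, from plant import r gives the robot as it stands.
- The arm moves only by the tool carry_out, never from a script. Its argument "moves" is a list of rows, each a list of 7 numbers: the shift along the world's x, y, z in mm, then the turn, a rotation vector about the world's x, y, z in rad, then the opening in per cent of the stroke, from 0 (shut) to 100 (fully open). In form: [[x, y, z, wx, wy, wz, claw], ...]. A call has 1 to 5 rows; each row is the pose to reach, as a shift and turn from the pose commanded when the call began; what a row does not reach only later rows make up. A row lasts 1/10 s, in which the tool goes at most 50 mm and 8.59 degrees, less where a joint would pass 70% of its speed; a pose out of reach is approached as far as the arm can. A call with a gripper value outside its range is refused whole. The fingers move at their own pace and stop on an object; "squeeze" is the grip in N (left out, the last holds). Time passes only in rows, so rows that repeat a pose let the fingers close. It gives the time, the measured TCP pose, the force and the opening at its end, in the units of the state.
- r.get_state(): the state, without advancing time (a new reading comes with each control period).
- r.capture(name): name is "scene" or "top" or "wrist"; returns the picture (480x640x3 uint8, blue, green, red); there is no depth.
- r.camera_params(name): a dict with "K" (3x3 intrinsics, pixels), "rvec" (rotation vector, rad) and "tvec" (3), from world to camera coordinates, as OpenCV has them. Camera axes: x right, y down, z forward; pixel columns grow to the right and rows downward; lengths in m; the calibration is good to about 2 mm. A picture is of the moment at which its call begins: read the wrist's pose just before it. camera_params takes no time and is no camera call; for the wrist camera it gives the pose at the moment of the call.
- r.close_job(): hands the job in, once; it reports no verdict.
The state is a dict: "time_s": time; "joints": joint angles; "qd": joint speeds; "joint_torque": joint torques, N m; "tcp_pos": TCP position; "eef_rot": TCP orientation; "contact_force": force on the tool from outside, world axes, zero at the start; "moment": the same for the moment, N m; "gripper_width": finger opening in m.
Only numpy, scipy, OpenCV 4.12 (cv2) and the standard library are available. Lean on these libraries where they do the work, as an engineer would, in place of code of your own. Each camera call takes 0.05 s, during which the arm holds its last target. There are 200 camera calls.

TASK

The bench balance rocks because the levelling foot at its rear left corner hangs clear of the bench. Turn the black knob above that foot clockwise (seen from above) until it carries its share and all four feet stand firm, but not so far that another foot lifts, and let go. Then check it by pressing gently (about 6 N, for half a second) with shut fingers on the round rubber pad at the front left corner; leave the balance where it stands and touch neither the weighing pan nor the things around it.

Things in the scene. Friction and masses are not known exactly. Their poses are not given: they have to be found in the camera images.
- balance: bench balance, loose, about 2.2 kg: grey plate 150 (x) x 200 (y) x 12 mm, its top 34 mm above the bench; on its right part (y from -95 to +25 mm) a white housing with a weighing pan, 67 mm high. Origin: bench level under the plate's middle; x to its rear (away from the robot at yaw 0), y to its left, z up. Four feet at x = +-55, y = +-80 mm, three of fixed length
- knob (a joint): turn of the knob in rad, grows clockwise seen from above (foot goes down 0.95 mm per rad, 6 mm a turn), stop at 14; light friction, stays where left. Start and wear vary: the foot meets the bench after 0.6 to 4.5 rad of turning, which this value does not tell. From first touch the springy foot takes about 5 N more per rad: 0.5 to 1 rad past touch is right, from 1.4 rad another foot lifts
- knob_top (a point): middle of the top of the black knurled knob, 78 mm above the bench: upright cylinder, 32 mm diameter, 26 mm high, at x = +55, y = +80 mm of the balance (rear left), bottom 18 mm above the plate, on a thin sleeve. It keeps its height on the balance as it turns. Gripped from any side; may be pressed down on
- spindle: spindle of the levelling foot under the knob, with a domed rubber glide of 22 mm diameter. It moves down with the knob, but the glide's sole lies 0 to 3.2 mm below this origin (worn, differs each time), so it does not show the gap. Pressing on the knob with 4 to 5.5 N rocks the balance: the knob sinks by the gap until the foot meets the bench, then about 1 mm per 4 N more
- foot_front_left: fixed domed rubber foot, 22 mm across, at x = -55, y = +80 mm of the balance; origin at its sole; carries about 9 N at the start, less as the screw foot takes load, and is the first to lift if it is screwed too far
- foot_front_right: fixed rubber foot at x = -55, y = -80 mm of the balance; origin at its sole. It carries only about 4 N at the start and lifts when the knob's corner is pressed down; it gets firmer as the screw foot takes load
- foot_rear_right: fixed rubber foot at x = +55, y = -80 mm of the balance; origin at its sole; carries about 10 N at the start, less as the screw foot takes load
- test_pad: round rubber pad, 26 mm across and 6 mm high, fixed on the plate above the front left foot
- pad_top (a point): middle of the top face of that pad, 40 mm above the bench
- weigh_pan: steel weighing pan, 108 x 118 x 6 mm, on the housing, its middle at x = +6, y = -34 mm of the balance and its top 67 mm above the bench; not to be touched
- amber_bottle: brown bottle with a dark cap, 42 mm across, 85 mm high, standing at the balance's right side
- ink_jar: round jar with a wide lid, 63 mm across, 72 mm high, in the right front of the bench
- low_jar: low round jar with a wide lid, 67 mm across, 50 mm high, at the balance's left side

How it is judged:
By the outcome, as a careful person would: the job done as asked, in the order asked, and still so for the second after the job is handed in, with the robot touching nothing.
It also fails if it takes over 72 s, if anything falls off the work surface, if the arm or the gripper's body presses on something with over 40 N, if the wrist force passes 120 N, or if a joint passes its speed limit or range.

## Working session

There is one attempt and no reset: what is moved stays moved. The work goes in short steps, Python scripts to look and compute and a tool call to move; the robot and the scene stay as the last step left them, time stands still between calls to the robot, and variables do not carry over. Pictures are saved under pics/ and viewed, about 8 in all and at most 12, crops included, and the job is handed in when it is done.

Besides the shell and the picture viewer there is one more tool, called after "Request:" by a JSON object that holds its "fn" and its "kwargs". carry_out: Moves the arm, as the interface text tells. Its arguments: {"type":"object","properties":{"moves":{"type":"array"},"squeeze":{"type":"number"}},"required":["moves"]}

```bash
mkdir -p pics
python3 - <<'E'
from plant import r
import cv2,numpy as np
s=r.get_state();print({k:np.round(v,3).tolist() for k,v in s.items()});print(r.tcp_to_grasp)
for n in("scene","top"):
    cv2.imwrite(f"pics/{n}1.png",r.capture(n));p=r.camera_params(n);print(n,p)
E
```

```text
{'time_s': 0.0, 'joints': [85.146, 20.592, 0.635, -0.021, -70.136, -16.507], 'qd': [-0.061, -0.058, 0.051, 0.009, -0.178, -0.037], 'joint_torque': [-0.002, -58.273, 29.306, 6.997, 0.007, -0.0], 'tcp_pos': [0.246, 0.628, 0.226], 'eef_rot': [94.734, 89.904, -106.634], 'contact_force': [0.437, 0.496, 0.297], 'moment': [0.002, -0.037, -0.003], 'gripper_width': 0.088}
0.0188
scene {'K': array([[568.18596498,   0.        , 325.23804419],
       [  0.        , 568.18596498, 240.45119723],
       [  0.        ,   0.        ,   1.        ]]), 'rvec': array([ 2.17446485, -0.44816449,  0.22710816]), 'tvec': array([-0.42889007,  0.19253489,  0.88772262])}
top {'K': array([[577.46598762,   0.        , 317.90074909],
       [  0.        , 577.46598762, 242.08205771],
       [  0.        ,   0.        ,   1.        ]]), 'rvec': array([ 2.15187623, -2.18977124,  0.09258128]), 'tvec': array([0.06186259, 0.48717846, 1.28376533])}
```

View pics/top1.png

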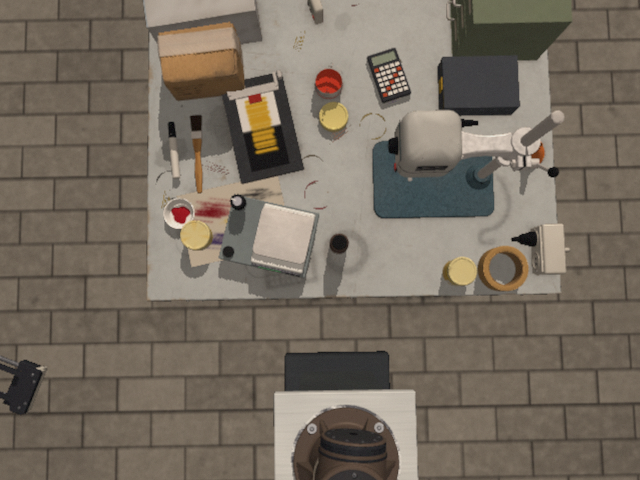

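View pics/scene1.png

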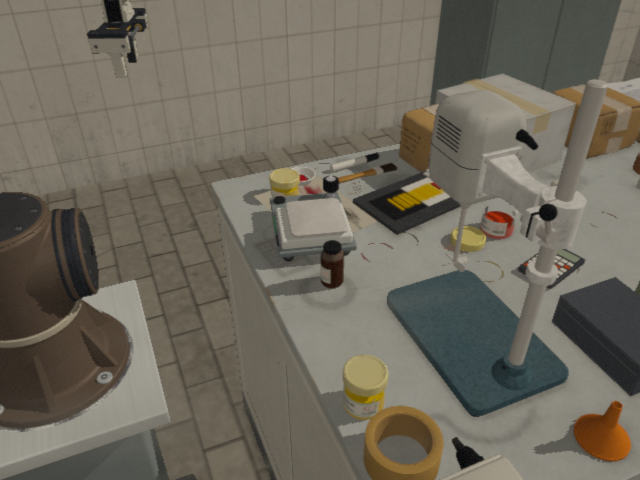

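The top view shows the balance at about (270,237), with the knob near (238,202), the test pad near (228,252), the low jar at (196,235) and the bottle at (339,243).

```bash
cat > h.py <<'E'
import numpy as np,cv2
from plant import r
def pix2w(n,uv,z,p=None):
    p=p or r.camera_params(n);R=cv2.Rodrigues(p["rvec"])[0];t=p["tvec"]
    d=R.T@np.linalg.inv(p["K"])@np.array([*uv,1.]);c=-R.T@t
    return c+d*(z-c[2])/d[2]
def w2pix(n,P,p=None):
    p=p or r.camera_params(n)
    return cv2.projectPoints(np.array(P,float).reshape(-1,3),p["rvec"],p["tvec"],p["K"],None)[0].reshape(-1,2)
def B(o,yaw,x,y,z):
    c,s=np.cos(yaw),np.sin(yaw);return [o[0]+c*x-s*y,o[1]+s*x+c*y,z]
E
python3 - <<'E'
from h import *
k=pix2w("top",(238,202),.078);q=pix2w("top",(228,252),.04);d=k-q
yaw=np.arctan2(d[1],d[0]);print(k,q,np.hypot(*d[:2]),np.degrees(yaw), np.hypot(*k[:2]))
o=np.array(B(q,yaw,.055,-.08,0));print("o",o)
print("jar",pix2w("top",(196,235),.05))
P=[B(o,yaw,*a) for a in[(.075,.1,.034),(.075,-.1,.034),(-.075,-.1,.034),(-.075,.1,.034),(.055,.08,.078),(-.055,.08,.04)]]
uv=w2pix("top",P);im=cv2.imread("pics/top1.png")
x0,y0=160,170;c=cv2.resize(im[y0:y0+130,x0:x0+190],None,fx=4,fy=4,interpolation=cv2.INTER_CUBIC)
for u in uv: cv2.drawMarker(c,tuple(int(v) for v in (u-[x0,y0])*4+1.5),(0,0,255),0,14)
cv2.imwrite("pics/c1.png",c)
E
```

```text
[0.57401556 0.22587174 0.078     ] [0.46793437 0.25420656 0.04      ] 0.10980018360214952 -14.954864697482847 0.6168564733454723
o [0.50042685 0.16272302 0.        ]
jar [0.50627564 0.32362566 0.05      ]
```

View pics/c1.png

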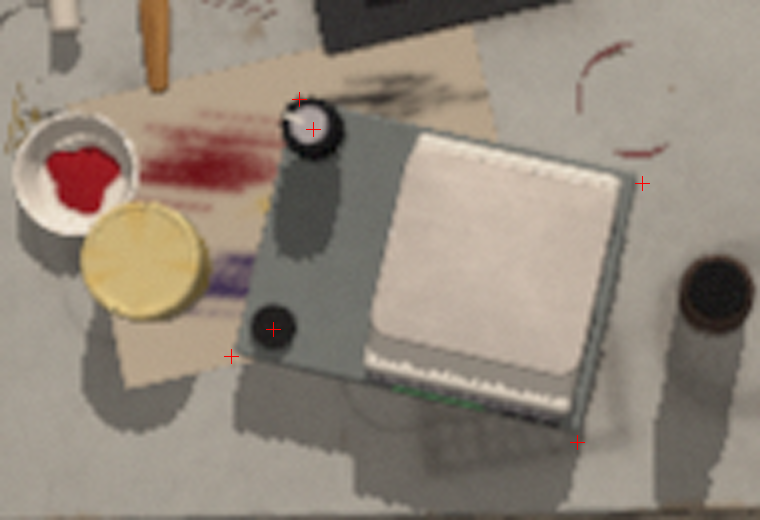

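The projected corners fit the image (red marks on knob, pad and plate corners), and the knob-to-pad distance is 110 mm as specified. Next I travel to a spot above the knob with shut fingers, unwinding the last joint on the way.

Request:
{"fn": "carry_out", "kwargs": {"moves": [[30, -36, 0, 0, 0, 0.11, 0], [60, -73, 0, 0, 0, 0.22, 0], [90, -110, 0, 0, 0, 0.33, 0], [120, -146, 0, 0, 0, 0.44, 0], [150, -183, 0, 0, 0, 0.55, 0]]}}

```text
time_s: 0.6
tcp_pos: [0.3966, 0.4439, 0.2263]
eef_rot: [45.5, 90.0, -124.1]
contact_force: [0.7, 1.1, -0.6]
gripper_width: 0.0527
```

Request:
{"fn": "carry_out", "kwargs": {"moves": [[30, -36, -5, 0, 0, 0.11, 0], [60, -73, -10, 0, 0, 0.22, 0], [90, -110, -15, 0, 0, 0.33, 0], [120, -146, -20, 0, 0, 0.44, 0], [150, -183, -25, 0, 0, 0.55, 0]]}}

```text
time_s: 1.1
tcp_pos: [0.5466, 0.2609, 0.2012]
eef_rot: [-16.4, 90.0, -154.5]
contact_force: [0.3, 1.2, -0.1]
gripper_width: 0.0133
```

Run:
```python
from h import *
s=r.get_state();print({k:np.round(v,4).tolist() for k,v in s.items()})
p=r.camera_params("wrist");cv2.imwrite("pics/w1.png",r.capture("wrist"))
o=np.array([.5004,.1627,0]);y=np.radians(-14.95)
print(w2pix("wrist",[[.574,.2259,.078],[.4679,.2542,.04]],p))
import pickle;pickle.dump(p,open("w1.pkl","wb"))
```

```text
{'time_s': 1.1, 'joints': [43.9744, 15.0899, -10.5217, -0.0061, -64.405, 87.9688], 'qd': [-47.4848, 11.2164, 8.1845, 0.1684, 3.0745, 109.6908], 'joint_torque': [4.4236, -52.5897, 26.6757, 6.4168, -0.1657, -3.2019], 'tcp_pos': [0.5466, 0.2609, 0.2012], 'eef_rot': [-16.4283, 89.9826, -154.4876], 'contact_force': [0.3089, 1.179, -0.0577], 'moment': [0.1175, -0.1082, 0.0448], 'gripper_width': 0.0133}
[[375.27927501 233.10032464]
 [272.19987268 284.05035158]]
```

View pics/w1.png

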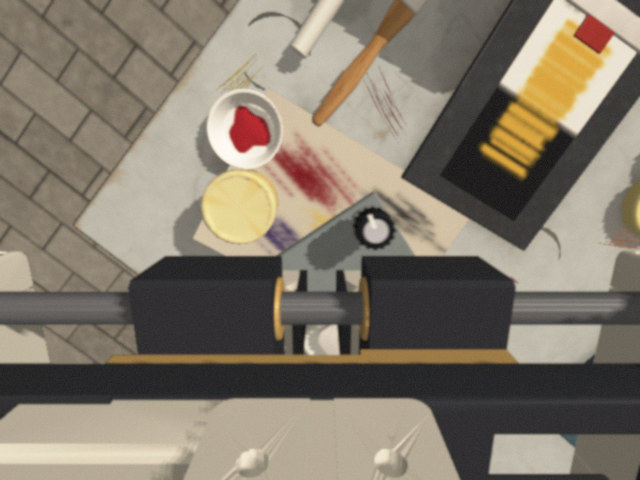

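The wrist view shows the knob at about (374,228), against a prediction of (375,233), so the estimate is good to about 3 mm. The arm was still moving, so I measure again now that it holds still.

Run:
```python
from h import *
r.capture("wrist")
s=r.get_state();p=r.camera_params("wrist");im=r.capture("wrist");print(np.round(s["tcp_pos"],4),np.round(s["qd"],1),np.round(s["eef_rot"],2))
u=w2pix("wrist",[[.574,.2259,.078]],p)[0];print(u)
x,y=(u-[60,60]).astype(int);c=im[y:y+120,x:x+120];cv2.imwrite("pics/w2.png",cv2.resize(c,None,fx=5,fy=5,interpolation=cv2.INTER_CUBIC));print(x,y)
m=(c.max(2)<45).astype(np.uint8);n,l,st,ce=cv2.connectedComponentsWithStats(m)
for i in range(1,n):
    if st[i,4]>60:print(st[i],ce[i]+[x,y],pix2w("wrist",ce[i]+[x,y],.078,p))
```

```text
[0.5477 0.2581 0.2001] [  4.   -0.7   0.   -0.7  -0.2 -12.1] [   6.34   89.84 -132.  ]
[371.96691097 231.50229254]
311 171
[ 38  35  41  41 561] [366.7486631  224.06417112] [0.57567092 0.23337469 0.078     ]
[  36   86   84   34 1801] [388.3808995  268.44253193] [0.56011346 0.19351536 0.078     ]
[ 18 101   7  19 109] [331.52293578 281.7706422 ] [0.51944187 0.2211734  0.078     ]
```

View pics/w2.png

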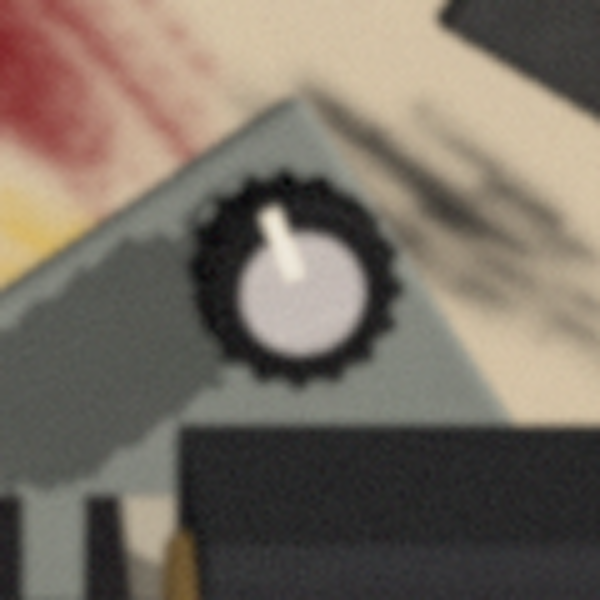

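Request:
{"fn": "carry_out", "kwargs": {"moves": [[14, -18, -20, 0, 0, 0.14, 0], [27, -34, -40, 0, 0, 0.28, 0], [27, -34, -60, 0, 0, 0.42, 0], [27, -34, -80, 0, 0, 0.56, 0], [27, -34, -100, 0, 0, 0.7, 0]]}}

```text
time_s: 1.75
tcp_pos: [0.5724, 0.2293, 0.1007]
eef_rot: [-113.5, 90.0, 148.5]
contact_force: [0.1, 1.3, -0.3]
gripper_width: -0.0
```

Request:
{"fn": "carry_out", "kwargs": {"moves": [[0, 0, 0, 0, 0, 0, 0], [0, 0, 0, 0, 0, 0, 0], [0, 0, 0, 0, 0, 0, 0]]}}

```text
time_s: 2.05
tcp_pos: [0.5734, 0.2295, 0.1029]
eef_rot: [127.9, 89.9, 29.5]
contact_force: [-0.3, -0.5, 0.2]
gripper_width: 0.0004
```

Run:
```python
from h import *
s=r.get_state();print({k:np.round(v,4).tolist() for k,v in s.items()})
```

```text
{'time_s': 2.05, 'joints': [39.9234, 21.0729, -15.9777, 0.0233, -52.8481, 131.6862], 'qd': [-0.3036, -0.3943, -0.0717, -0.0532, 0.1228, 0.9767], 'joint_torque': [0.0277, -53.6047, 24.4852, 5.7218, 0.0149, -0.0349], 'tcp_pos': [0.5734, 0.2295, 0.1029], 'eef_rot': [127.8983, 89.897, 29.522], 'contact_force': [-0.3091, -0.4696, 0.2088], 'moment': [-0.0456, -0.0767, 0.0443], 'gripper_width': 0.0004}
```

Request:
{"fn": "carry_out", "kwargs": {"moves": [[1, -3, -12, 0, 0, 0, 0], [1, -3, -22, 0, 0, 0, 0], [1, -3, -22, 0, 0, 0, 0], [1, -3, -22, 0, 0, 0, 0]]}}

```text
time_s: 2.45
tcp_pos: [0.5736, 0.2253, 0.0791]
eef_rot: [-39.8, 89.9, -138.1]
contact_force: [-0.2, 0.3, -0.1]
gripper_width: 0.0008
```

Request:
{"fn": "carry_out", "kwargs": {"moves": [[0, 0, -1, 0, 0, 0, 0], [0, 0, -1, 0, 0, 0, 0], [0, 0, -2, 0, 0, 0, 0], [0, 0, -2, 0, 0, 0, 0]]}}

```text
time_s: 2.85
tcp_pos: [0.5738, 0.2256, 0.0776]
eef_rot: [-163.2, 90.0, 98.6]
contact_force: [0.2, 0.9, -0.2]
gripper_width: 0.0005
```

Request:
{"fn": "carry_out", "kwargs": {"moves": [[0, 0, -0.5, 0, 0, 0, 0], [0, 0, -0.5, 0, 0, 0, 0]]}}

```text
time_s: 3.05
tcp_pos: [0.574, 0.2257, 0.0773]
eef_rot: [110.5, 90.0, 12.3]
contact_force: [-1.0, -0.3, 2.0]
gripper_width: 0.0004
```

Request:
{"fn": "carry_out", "kwargs": {"moves": [[0, 0, -0.5, 0, 0, 0, 0], [0, 0, -0.5, 0, 0, 0, 0]]}}

```text
time_s: 3.25
tcp_pos: [0.5742, 0.2257, 0.077]
eef_rot: [119.3, 90.0, 21.1]
contact_force: [0.3, 0.4, 3.7]
gripper_width: 0.0004
```

Request:
{"fn": "carry_out", "kwargs": {"moves": [[0, 0, -0.5, 0, 0, 0, 0], [0, 0, -0.5, 0, 0, 0, 0]]}}

```text
time_s: 3.45
tcp_pos: [0.5744, 0.2259, 0.0766]
eef_rot: [121.3, 89.9, 23.1]
contact_force: [0.5, 0.3, 5.3]
gripper_width: 0.0006
```

Request:
{"fn": "carry_out", "kwargs": {"moves": [[0, 0, -0.5, 0, 0, 0, 0], [0, 0, -0.5, 0, 0, 0, 0]]}}

```text
time_s: 3.65
tcp_pos: [0.5746, 0.2259, 0.0763]
eef_rot: [120.2, 89.9, 22.0]
contact_force: [-0.3, -0.5, 6.4]
gripper_width: 0.0005
```

```bash
cat >> h.py <<'E'
def hold(n=8):
    a=[]
    for _ in range(n):
        r.capture("wrist");s=r.get_state();a.append([*s["contact_force"],*s["tcp_pos"]])
    a=np.array(a);print(s["time_s"],"F",a[:,:3].mean(0).round(2),"sd",a[:,:3].std(0).round(2),"z mm",(a[:,5]*1e3).round(2))
E
python3 -c "from h import *;hold()"
```

```text
4.05 F [ 0.42 -0.45  6.56] sd [0.7  0.41 0.47] z mm [76.34 76.37 76.36 76.38 76.36 76.37 76.36 76.36]
```

Request:
{"fn": "carry_out", "kwargs": {"moves": [[0, 0, 0.7, 0, 0, 0, 0], [0, 0, 0.7, 0, 0, 0, 0]]}}

```text
time_s: 4.25
tcp_pos: [0.5743, 0.2258, 0.0767]
eef_rot: [122.2, 89.9, 24.0]
contact_force: [-0.2, 0.2, 5.3]
gripper_width: 0.0003
```

```bash
python3 -c "from h import *;hold(6)"
```

```text
4.55 F [ 0.39 -0.13  5.72] sd [0.22 0.22 0.59] z mm [76.73 76.71 76.67 76.71 76.71 76.68]
```

Request:
{"fn": "carry_out", "kwargs": {"moves": [[0, 0, 0.7, 0, 0, 0, 0], [0, 0, 0.7, 0, 0, 0, 0]]}}

```text
time_s: 4.75
tcp_pos: [0.574, 0.2257, 0.0771]
eef_rot: [131.0, 90.0, 32.8]
contact_force: [0.1, -0.4, 4.2]
gripper_width: 0.0002
```

```bash
python3 -c "from h import *;hold(6)"
```

```text
5.05 F [1.06 0.05 4.63] sd [0.74 0.85 0.47] z mm [77.04 77.03 77.04 77.04 77.06 77.05]
```

Request:
{"fn": "carry_out", "kwargs": {"moves": [[0, 0, 0.6, 0, 0, 0, 0], [0, 0, 0.6, 0, 0, 0, 0]]}}

```text
time_s: 5.25
tcp_pos: [0.5737, 0.2256, 0.0774]
eef_rot: [-69.9, 90.0, -168.1]
contact_force: [1.9, -0.8, 2.2]
gripper_width: 0.0004
```

```bash
python3 -c "from h import *;hold(6)"
```

```text
5.55 F [1.22 0.3  1.77] sd [0.48 0.38 0.6 ] z mm [77.35 77.37 77.39 77.39 77.39 77.45]
```

Request:
{"fn": "carry_out", "kwargs": {"moves": [[0, 0, 12, 0, 0, 0, 52], [1, 1, 20, 0, 0, 0, 52], [1, 1, 20, 0, 0, 0, 52], [1, 1, 20, 0, 0, 0, 52], [1, 1, 20, 0, 0, 0, 52]]}}

```text
time_s: 6.05
tcp_pos: [0.5746, 0.2265, 0.0973]
eef_rot: [-69.2, 90.0, -167.4]
contact_force: [-1.1, -0.8, -0.4]
gripper_width: 0.0349
```

Request:
{"fn": "carry_out", "kwargs": {"moves": [[0, 0, 0, 0, 0, 0, 52], [0, 0, 0, 0, 0, 0, 52]]}}

```text
time_s: 6.25
tcp_pos: [0.5747, 0.2265, 0.0972]
eef_rot: [-46.0, 90.0, -144.2]
contact_force: [0.9, 0.3, -0.1]
gripper_width: 0.0446
```

Request:
{"fn": "carry_out", "kwargs": {"moves": [[0, 0, -15, 0, 0, 0, 52], [0, 0, -30, 0, 0, 0, 52], [0, 0, -44, 0, 0, 0, 52], [0, 0, -44, 0, 0, 0, 52], [0, 0, -44, 0, 0, 0, 52]]}}

```text
time_s: 6.75
tcp_pos: [0.5749, 0.2265, 0.0534]
eef_rot: [-28.7, 90.0, -126.9]
contact_force: [-1.0, 0.1, 0.0]
gripper_width: 0.0454
```

Request:
{"fn": "carry_out", "kwargs": {"moves": [[0, 0, 0, 0, 0, 0, 20], [0, 0, 0, 0, 0, 0, 20], [0, 0, 0, 0, 0, 0, 20], [0, 0, 0, 0, 0, 0, 20]], "squeeze": 10}}

```text
time_s: 7.15
tcp_pos: [0.5754, 0.2269, 0.0543]
eef_rot: [129.0, 89.9, 30.8]
contact_force: [0.2, 0.0, 1.0]
gripper_width: 0.0319
```

```bash
python3 -c "from h import *;hold(4);s=r.get_state();print(s['joints'],s['moment'],s['gripper_width'])"
```

```text
7.35 F [1.34 0.38 2.67] sd [0.25 0.17 0.31] z mm [54.22 54.22 54.15 54.14]
[ 3.95959721e+01  2.42815393e+01 -1.85292489e+01  2.14226872e-02
 -4.71081547e+01  1.32176107e+02] [ 0.12234795 -0.67939735 -0.04382106] 0.0319138054173146
```

Request:
{"fn": "carry_out", "kwargs": {"moves": [[0, 0, 0.5, 0, 0, -0.14, 20], [0, 0, 0.5, 0, 0, -0.28, 20], [0, 0, 0.5, 0, 0, -0.42, 20], [0, 0, 0.5, 0, 0, -0.56, 20], [0, 0, 0.5, 0, 0, -0.7, 20]]}}

```text
time_s: 7.85
tcp_pos: [0.5748, 0.2272, 0.0542]
eef_rot: [-148.0, 90.0, 73.4]
contact_force: [-1.9, 2.8, 2.7]
gripper_width: 0.0317
```

```bash
python3 -c "from h import *;hold(4);s=r.get_state();print(s['joints'],s['moment'],s['tcp_pos'])"
```

```text
8.05 F [-1.3   3.71  2.35] sd [0.66 0.57 0.65] z mm [54.19 54.2  54.24 54.17]
[ 3.96270905e+01  2.42689097e+01 -1.85254129e+01 -2.97036146e-02
 -4.71726982e+01  9.23019161e+01] [1.29131396 0.36916726 0.04119395] [0.57481863 0.22715353 0.05416531]
```

Request:
{"fn": "carry_out", "kwargs": {"moves": [[0, 0, 0, 0, 0, -0.14, 20], [0, 0, 0, 0, 0, -0.28, 20], [0, 0, 0, 0, 0, -0.42, 20], [0, 0, 0, 0, 0, -0.55, 20], [0, 0, 0, 0, 0, -0.7, 20]]}}

```text
time_s: 8.55
tcp_pos: [0.5747, 0.2277, 0.0543]
eef_rot: [-104.1, 89.9, 77.4]
contact_force: [-2.9, 6.7, 3.0]
gripper_width: 0.0318
```

```bash
python3 -c "from h import *;hold(4);s=r.get_state();print(s['joints'],s['moment'],s['tcp_pos'])"
```

```text
8.75 F [-3.13  6.    3.48] sd [0.25 0.19 0.09] z mm [54.29 54.24 54.32 54.29]
[ 39.65883186  24.2564105  -18.51082315  -0.06458181 -47.16862067
  52.16717941] [ 2.2558218   1.14602947 -0.01264311] [0.57470481 0.22770131 0.05429465]
```

Request:
{"fn": "carry_out", "kwargs": {"moves": [[0, 0, 0, 0, 0, 0, 52], [0, 0, 0, 0, 0, 0, 52], [0, 0, 0, 0, 0, 0, 52]]}}

```text
time_s: 9.05
tcp_pos: [0.5745, 0.226, 0.0537]
eef_rot: [42.7, 89.9, -135.7]
contact_force: [0.0, 0.4, -0.1]
gripper_width: 0.0448
```

Request:
{"fn": "carry_out", "kwargs": {"moves": [[0, 0, 10, 0, 0, 0, 52], [0, 0, 25, 0, 0, 0, 52], [0, 0, 40, 0, 0, 0, 0], [0, 0, 40, 0, 0, 0, 0], [0, 0, 40, 0, 0, 0, 0]]}}

```text
time_s: 9.55
tcp_pos: [0.575, 0.2266, 0.0946]
eef_rot: [-134.5, 89.9, 47.0]
contact_force: [0.3, 0.0, -0.1]
gripper_width: 0.0272
```

Request:
{"fn": "carry_out", "kwargs": {"moves": [[0, 0, 0, 0, 0, 0, 0], [0, 0, 0, 0, 0, 0, 0], [0, 0, -6, 0, 0, 0, 0], [0, 0, -12, 0, 0, 0, 0], [0, 0, -14, 0, 0, 0, 0]]}}

```text
time_s: 10.05
tcp_pos: [0.5742, 0.2262, 0.0786]
eef_rot: [32.1, 89.9, -146.4]
contact_force: [-0.8, 0.5, -0.9]
gripper_width: 0.0002
```

```bash
python3 -c "from h import *;hold(4);s=r.get_state();print(s['tcp_pos'],s['gripper_width'])"
```

```text
10.25 F [ 0.23 -0.03  0.11] sd [0.39 0.34 0.29] z mm [78.66 79.14 79.61 79.91]
[0.5748757  0.2265987  0.07991204] 0.0004017696581114218
```

Free above the knob at 79.9 mm. Now I press in steps and average at each one.

Request:
{"fn": "carry_out", "kwargs": {"moves": [[0, 0, -1.5, 0, 0, 0, 0], [0, 0, -2.2, 0, 0, 0, 0], [0, 0, -2.5, 0, 0, 0, 0], [0, 0, -2.8, 0, 0, 0, 0], [0, 0, -2.8, 0, 0, 0, 0]]}}

```text
time_s: 10.75
tcp_pos: [0.575, 0.2267, 0.0776]
eef_rot: [-153.1, 90.0, 28.5]
contact_force: [-0.5, -0.7, 2.7]
gripper_width: 0.0002
```

```bash
python3 -c "from h import *;hold(6)"
```

```text
11.05 F [-0.53 -0.28  3.09] sd [0.43 0.18 0.41] z mm [77.55 77.55 77.54 77.53 77.5  77.51]
```

Request:
{"fn": "carry_out", "kwargs": {"moves": [[0, 0, -0.6, 0, 0, 0, 0], [0, 0, -0.6, 0, 0, 0, 0]]}}

```text
time_s: 11.25
tcp_pos: [0.5752, 0.2268, 0.0772]
eef_rot: [-161.0, 89.9, 20.6]
contact_force: [-1.5, -0.8, 6.3]
gripper_width: 0.0005
```

```bash
python3 -c "from h import *;hold(6)"
```

```text
11.55 F [-0.62 -0.17  5.86] sd [0.45 0.55 0.37] z mm [77.18 77.2  77.2  77.21 77.2  77.21]
```

Request:
{"fn": "carry_out", "kwargs": {"moves": [[0, 0, -0.6, 0, 0, 0, 0], [0, 0, -0.6, 0, 0, 0, 0]]}}

```text
time_s: 11.75
tcp_pos: [0.5754, 0.2269, 0.0769]
eef_rot: [-161.9, 89.9, 19.7]
contact_force: [-1.1, 0.1, 8.5]
gripper_width: 0.0005
```

```bash
python3 -c "from h import *;hold(6)"
```

```text
12.05 F [-1.   -0.29  7.76] sd [0.46 0.37 0.35] z mm [76.94 76.93 76.96 76.98 76.96 76.95]
```

The slope is a steady 8 N/mm with no break up to 7.8 N, so the rocking is gone. The knob also sits about 0.3 mm higher. I back up and check how far the knob really turned.

Request:
{"fn": "carry_out", "kwargs": {"moves": [[0, 0, 20, 0, 0, 0, 0], [0, 0, 50, 0, 0, 0, 0], [0, 0, 90, 0, 0, 0, 0], [0, 0, 120, 0, 0, 0, 52], [0, 0, 120, 0, 0, 0, 52]]}}

```text
time_s: 12.55
tcp_pos: [0.5769, 0.2278, 0.2008]
eef_rot: [-150.8, 89.6, 30.8]
contact_force: [1.0, -0.3, 0.3]
gripper_width: 0.0113
```

Run:
```python
from h import *
p=r.camera_params("wrist");R=cv2.Rodrigues(p["rvec"])[0];print(r.get_state()["tcp_pos"])
print("up dir in world",-R[1],"right",R[0],w2pix("wrist",[[.5745,.2265,.078]],p))
```

```text
[0.57694943 0.22775527 0.20082461]
up dir in world [ 0.97064312  0.02877739 -0.23879656] right [ 0.02851079 -0.99958303 -0.00457123] [[322.3370031  233.68242495]]
```

Run:
```python
from h import *
for _ in range(3): r.capture("wrist")
p=r.camera_params("wrist");im=r.capture("wrist");print(r.get_state()["tcp_pos"])
u=w2pix("wrist",[[.5745,.2265,.078]],p)[0];print(u)
x,y=(u-[50,50]).astype(int);print(x,y);cv2.imwrite("pics/w3.png",cv2.resize(im[y:y+100,x:x+100],None,fx=6,fy=6,interpolation=cv2.INTER_CUBIC))
import pickle;pickle.dump(p,open("w3.pkl","wb"))
```

```text
[0.57406534 0.22622028 0.19464264]
[320.18818569 230.87277484]
270 180
```

View pics/w3.png

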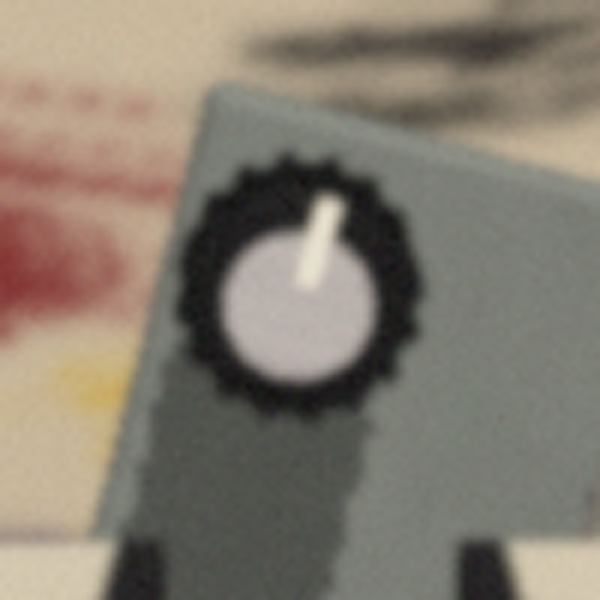

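Run:
```python
from h import *;import pickle
A=cv2.getAffineTransform(np.float32([[366.75,224.06],[388.38,268.44],[331.52,281.77]]),np.float32([[.57567,.23337],[.56011,.19352],[.51944,.22117]])*1000)
f=lambda q:A@[311+q[0]/5,171+q[1]/5,1]
d=f((268,212))-f((293,278));a=np.degrees(np.arctan2(d[1],d[0]))
p=pickle.load(open("w3.pkl","rb"));g=lambda q:pix2w("wrist",(270+q[0]/6,180+q[1]/6),.078,p)
e=g((330,200))-g((307,285));b=np.degrees(np.arctan2(e[1],e[0]))
print(a,b,a-b,np.radians(a-b),"centre",f((302,293)),g((298,308)),"plate edge",g((95,530)),g((210,95)))
```

```text
63.584441875705856 -13.210748855465868 76.79519073117173 1.3403289279559782 centre [574.83545643 227.1761431 ] [0.57410821 0.22690883 0.078     ] plate edge [0.54194195 0.25400957 0.078     ] [0.60236707 0.23915922 0.078     ]
```

The knob turned about 1.34–1.39 rad, leaving it an estimated 0.4–0.75 rad past touch. I add about 0.18 rad to sit mid-window.

Request:
{"fn": "carry_out", "kwargs": {"moves": [[0, 0, -45, 0, 0, 0, 52], [0, 0, -85, 0, 0, 0, 52], [0, 0, -95, 0, 0, 0, 52], [0, 0, -95, 0, 0, 0, 52], [0, 0, -110, 0, 0, 0, 52]]}}

```text
time_s: 13.25
tcp_pos: [0.577, 0.2277, 0.0888]
eef_rot: [-159.8, 89.8, 21.8]
contact_force: [0.1, -0.8, 1.7]
gripper_width: 0.0456
```

Request:
{"fn": "carry_out", "kwargs": {"moves": [[0, 0, -16, 0, 0, 0, 52], [0, 0, -31, 0, 0, 0, 52], [0, 0, -31, 0, 0, 0, 52], [0, 0, -31, 0, 0, 0, 52]]}}

```text
time_s: 13.65
tcp_pos: [0.5758, 0.2271, 0.0566]
eef_rot: [-160.4, 89.9, 21.2]
contact_force: [0.6, -0.1, 0.2]
gripper_width: 0.0454
```

Request:
{"fn": "carry_out", "kwargs": {"moves": [[0, 0, 0, 0, 0, 0, 20], [0, 0, 0, 0, 0, 0, 20], [0, 0, 0, 0, 0, 0, 20], [0, 0, 0, 0, 0, 0, 20]], "squeeze": 10}}

```text
time_s: 14.05
tcp_pos: [0.576, 0.2273, 0.0562]
eef_rot: [-153.6, 89.8, 28.0]
contact_force: [1.7, 1.5, 2.2]
gripper_width: 0.0316
```

```bash
python3 -c "from h import *;hold(4);s=r.get_state();print(s['joints'][5],s['moment'],s['tcp_pos'],s['gripper_width'])"
```

```text
14.25 F [2.92 1.34 4.92] sd [0.62 0.24 0.37] z mm [56.14 56.1  56.06 56.03]
51.959801118687345 [ 0.53895652 -1.19000229 -0.04314099] [0.57602642 0.22729425 0.05603065] 0.03180265005095114
```

Request:
{"fn": "carry_out", "kwargs": {"moves": [[0, 0, 0, 0, 0, -0.06, 20], [0, 0, 0, 0, 0, -0.12, 20], [0, 0, 0, 0, 0, -0.18, 20], [0, 0, 0, 0, 0, -0.18, 20]]}}

```text
time_s: 14.65
tcp_pos: [0.5761, 0.2273, 0.056]
eef_rot: [-144.3, 89.8, 26.9]
contact_force: [2.1, 1.2, 6.1]
gripper_width: 0.0315
```

```bash
python3 -c "from h import *;hold(4);s=r.get_state();print(s['joints'][5],s['moment'],s['tcp_pos'],s['gripper_width'])"
```

```text
14.85 F [2.96 1.75 5.91] sd [0.4  0.53 0.46] z mm [56.03 56.04 56.06 56.04]
41.64614350787438 [ 0.58691831 -1.04635563 -0.04105444] [0.57605093 0.22732391 0.05604084] 0.03177016431466978
```

Turned another 10.3° (0.18 rad), for about 1.55 rad in total. I release, rise and shut the fingers for a repeat press on the knob.

Request:
{"fn": "carry_out", "kwargs": {"moves": [[0, 0, 0, 0, 0, 0, 52], [0, 0, 0, 0, 0, 0, 52], [0, 0, 0, 0, 0, 0, 52]]}}

```text
time_s: 15.15
tcp_pos: [0.5739, 0.226, 0.0543]
eef_rot: [39.4, 89.9, -149.4]
contact_force: [0.2, 0.5, -0.4]
gripper_width: 0.0442
```

Request:
{"fn": "carry_out", "kwargs": {"moves": [[0, 0, 10, 0, 0, 0, 52], [0, 0, 25, 0, 0, 0, 52], [-1, -1, 37, 0, 0, 0, 0], [-1, -1, 37, 0, 0, 0, 0], [-1, -1, 37, 0, 0, 0, 0]]}}

```text
time_s: 15.65
tcp_pos: [0.5738, 0.2256, 0.0924]
eef_rot: [-114.7, 90.0, 56.6]
contact_force: [0.1, 0.4, -0.7]
gripper_width: 0.0267
```

Request:
{"fn": "carry_out", "kwargs": {"moves": [[0, 0, 0, 0, 0, 0, 0], [0, 0, 0, 0, 0, 0, 0], [0, 0, -5, 0, 0, 0, 0], [0, 0, -9, 0, 0, 0, 0], [0, 0, -9, 0, 0, 0, 0]]}}

```text
time_s: 16.15
tcp_pos: [0.5733, 0.2252, 0.0818]
eef_rot: [42.1, 89.9, -146.6]
contact_force: [0.1, -1.2, -0.3]
gripper_width: 0.0006
```

```bash
python3 -c "from h import *;hold(6);s=r.get_state();print(s['tcp_pos'],s['gripper_width'])"
```

```text
16.45 F [-0.17  0.11 -0.01] sd [0.31 0.36 0.27] z mm [82.29 82.65 82.9  83.02 83.15 83.2 ]
[0.57395571 0.22569574 0.08319842] 0.00047127032345487934
```

Request:
{"fn": "carry_out", "kwargs": {"moves": [[0, 0, -3, 0, 0, 0, 0], [0, 0, -5, 0, 0, 0, 0], [0, 0, -5.7, 0, 0, 0, 0], [0, 0, -6.1, 0, 0, 0, 0], [0, 0, -6.1, 0, 0, 0, 0]]}}

```text
time_s: 16.95
tcp_pos: [0.5741, 0.2257, 0.0774]
eef_rot: [-152.1, 90.0, 19.2]
contact_force: [-1.2, -0.4, 4.8]
gripper_width: 0.0004
```

```bash
python3 -c "from h import *;hold(8)"
```

```text
17.35 F [-0.79 -0.26  5.22] sd [0.26 0.34 0.38] z mm [77.4  77.32 77.37 77.37 77.35 77.35 77.36 77.34]
```

Request:
{"fn": "carry_out", "kwargs": {"moves": [[0, 0, -0.4, 0, 0, 0, 0], [0, 0, -0.8, 0, 0, 0, 0]]}}

```text
time_s: 17.55
tcp_pos: [0.5743, 0.2258, 0.0769]
eef_rot: [-152.5, 89.9, 18.8]
contact_force: [-2.5, -0.6, 8.8]
gripper_width: 0.0003
```

```bash
python3 -c "from h import *;hold(8)"
```

```text
17.95 F [-1.47 -0.22  8.07] sd [0.4  0.76 0.43] z mm [76.94 76.97 76.97 76.99 76.99 77.01 76.98 77.01]
```

Zero-force height is now about 78.0 mm with a stiff slope of 7.7 N/mm, which fits about 0.6–0.9 rad past touch. Next is the pad check.

Request:
{"fn": "carry_out", "kwargs": {"moves": [[0, 0, 12, 0, 0, 0, 0], [0, 0, 26, 0, 0, 0, 0], [-35, 9, 26, 0, 0, 0, 0], [-70, 19, 26, 0, 0, 0, 0], [-106, 28, 26, 0, 0, 0, 0]]}}

```text
time_s: 18.45
tcp_pos: [0.4671, 0.2539, 0.1029]
eef_rot: [-119.2, 90.0, 52.0]
contact_force: [-0.6, 1.6, 0.3]
gripper_width: 0.0003
```

Request:
{"fn": "carry_out", "kwargs": {"moves": [[0, 0, -15, 0, 0, 0, 0], [0, 0, -30, 0, 0, 0, 0], [0, 0, -45, 0, 0, 0, 0], [0, 0, -52, 0, 0, 0, 0], [0, 0, -52, 0, 0, 0, 0]]}}

```text
time_s: 18.95
tcp_pos: [0.4676, 0.2533, 0.0498]
eef_rot: [56.0, 89.9, -132.7]
contact_force: [0.3, -1.2, -0.5]
gripper_width: 0.0009
```

Run:
```python
from h import *
hold(6);p=r.camera_params("wrist");print(r.get_state()["tcp_pos"])
cv2.imwrite("pics/s2.png",cv2.resize(r.capture("scene")[150:290,220:380],None,fx=5,fy=5)[:600,:800])
```

```text
19.25 F [-0.12 -0.2  -0.41] sd [0.35 0.57 0.4 ] z mm [50.45 50.8  50.94 50.98 50.91 50.81]
[0.46820754 0.25386482 0.05080705]
```

View pics/s2.png

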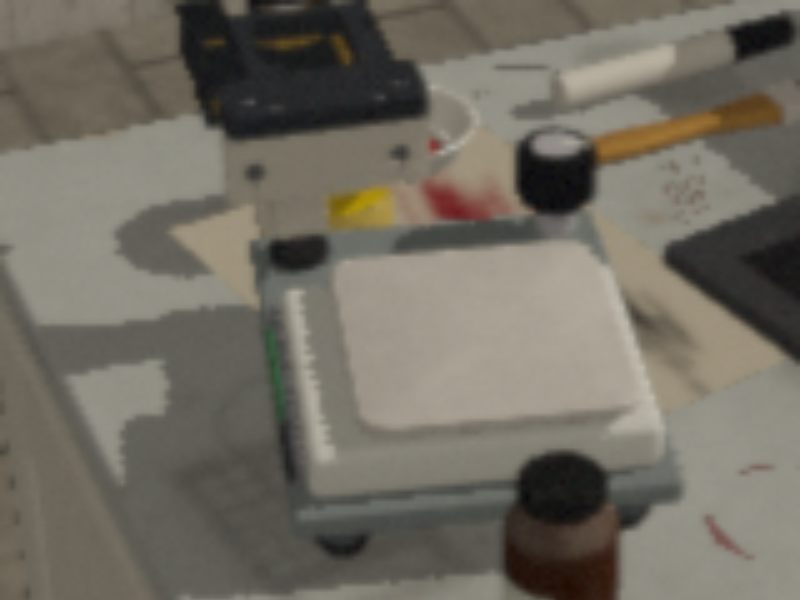

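The scene crop shows the shut fingers right above the pad at crop pixel (298,245), with the knob at (555,165). I approach the pad gently.

Request:
{"fn": "carry_out", "kwargs": {"moves": [[0, 0, -4, 0, 0, 0, 0], [0, 0, -8, 0, 0, 0, 0], [0, 0, -9.5, 0, 0, 0, 0], [0, 0, -10.5, 0, 0, 0, 0], [0, 0, -10.5, 0, 0, 0, 0]]}}

```text
time_s: 19.8
tcp_pos: [0.4677, 0.2534, 0.0397]
eef_rot: [64.3, 90.0, -124.5]
contact_force: [-1.7, -1.4, 3.6]
gripper_width: 0.0005
```

```bash
python3 -c "from h import *;hold(4)"
```

```text
20.0 F [-1.66 -1.31  4.  ] sd [0.35 0.27 0.66] z mm [39.73 39.71 39.71 39.71]
```

Request:
{"fn": "carry_out", "kwargs": {"moves": [[0, 0, -0.5, 0, 0, 0, 0], [0, 0, -0.5, 0, 0, 0, 0]]}}

```text
time_s: 20.2
tcp_pos: [0.4677, 0.2534, 0.0395]
eef_rot: [78.7, 90.0, -110.1]
contact_force: [-2.9, -1.6, 8.1]
gripper_width: 0.0005
```

```bash
python3 -c "from h import *;hold(10)"
```

```text
20.7 F [-3.27 -1.52  7.8 ] sd [0.37 0.38 0.42] z mm [39.54 39.56 39.55 39.54 39.53 39.57 39.56 39.54 39.56 39.54]
```

The pad is firm (0.17 mm for 3.8 N), but the press went a bit over. I ease it to about 6 N and hold.

Request:
{"fn": "carry_out", "kwargs": {"moves": [[0, 0, 0.25, 0, 0, 0, 0], [0, 0, 0.25, 0, 0, 0, 0]]}}

```text
time_s: 20.9
tcp_pos: [0.4677, 0.2534, 0.0396]
eef_rot: [65.2, 90.0, -123.6]
contact_force: [-3.2, -0.2, 5.6]
gripper_width: 0.0004
```

```bash
python3 -c "from h import *;hold(14)"
```

```text
21.6 F [-2.53 -1.52  6.  ] sd [0.49 0.49 0.47] z mm [39.62 39.61 39.6  39.62 39.62 39.6  39.6  39.63 39.62 39.61 39.62 39.63
 39.6  39.6 ]
```

6.0 N held for 0.7 s and steady. I lift straight off and take a last look.

Request:
{"fn": "carry_out", "kwargs": {"moves": [[0, 0, 5, 0, 0, 0, 0], [0, 0, 30, 0, 0, 0, 0], [0, 0, 70, 0, 0, 0, 0], [0, 0, 110, 0, 0, 0, 0], [0, 0, 140, 0, 0, 0, 0]]}}

```text
time_s: 22.1
tcp_pos: [0.4685, 0.2541, 0.1822]
eef_rot: [-130.3, 89.8, 41.0]
contact_force: [1.3, 0.9, -1.0]
gripper_width: 0.0005
```

Request:
{"fn": "carry_out", "kwargs": {"moves": [[-10, 45, 20, 0, 0, 0, 0], [-20, 90, 20, 0, 0, 0, 0], [-30, 135, 20, 0, 0, 0, 0], [-40, 180, 20, 0, 0, 0, 0], [-40, 180, 20, 0, 0, 0, 0]]}}

```text
time_s: 22.6
tcp_pos: [0.4269, 0.4384, 0.1989]
eef_rot: [-111.7, 89.9, 59.7]
contact_force: [-0.6, -0.2, -0.1]
gripper_width: 0.0006
```

Run:
```python
from h import *
hold(4);im=r.capture("top");x0,y0=160,170
cv2.imwrite("pics/t2.png",cv2.resize(im[y0:y0+130,x0:x0+190],None,fx=4,fy=4,interpolation=cv2.INTER_CUBIC))
```

```text
22.8 F [-0.21 -0.34  0.13] sd [0.16 0.57 0.38] z mm [198.76 198.85 199.05 199.27]
```

View pics/t2.png

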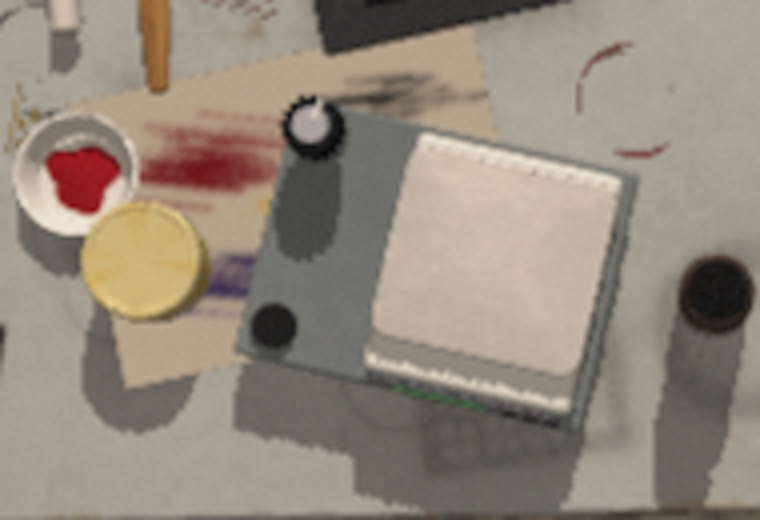

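The final top view shows the balance, jar and bottle in the same pixels as at the start, with the arm clear. Handing in.

```bash
python3 -c "from plant import r;print(r.close_job())"
```

```text
the job is handed in; nothing more can be done
None
```

I turned the knob clockwise by about 1.55 rad in two grips (1.37 + 0.18 rad) and let go. I then pressed the front-left pad with shut fingers, moved clear and handed the job in at about 23 s.

**Knob corner:** Before turning, a press on the knob went soft above about 4 N, which was the rocking. After turning, it stayed stiff at about 8 N/mm up to 8 N, with no break.

**Pad check:** The pad held firm, moving 0.17 mm for 3.8 N. The press first overshot to about 7.8 N for about half a second, so I eased it to 6.0 N and held that for 0.7 s. There was a steady sideways force of about 3 N during the hold.

**Surroundings:** In the last top view the balance, low jar and bottle stand where they were at the start. The ink jar was outside that view.

**Uncertainty:** My two estimates of how far the foot is past first touch disagree: about 0.6 rad from the rise of the knob, and about 0.9 rad from the first press curve. Both fall within the 0.5 to 1 rad window, but I could not measure it more closely.

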